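# Clamp the bobbin in the winder and power it up

## Robot

A 7-joint arm with a two-finger parallel gripper is mounted at the origin on the work surface. World frame = base frame: x ahead of the robot, y to its left, z up, the work surface at z = 0. Lengths are in mm, angles in rad, forces in N, time in s.
With the tool pointing down it reaches from about 400 to 900 mm from the base axis. Payload 5.6 kg.
Tool frame: the origin (TCP) lies at the very end of the fingers, on their centre line; the grasp point (between the pads) lies 19 mm behind it (ctrl.grip_depth is the distance from the TCP to the grasp point, in mm); z points along the fingers, x is the direction in which the jaws open and shut, and the axes are right-handed (so a half turn about z gives the same grasp; the last joint's range is limited). The gripper opens to 92 mm and grips with 3 to 60 N. Pads are 20 mm wide; open, the fingers measure 128 mm over their backs; the gripper's body (75 mm by 189 mm) begins 69 mm behind the grasp point.
Start: joints at [1.147, 0.468, -0.012, 1.603, 0.006, 1.071, -0.056], TCP at [241.54, -603.464, 178.392] pointing down, gripper open.
Joint ranges: [-2.53, 2.53], [-0.31, 2.02], [-1.57, 1.55], [0.28, 2.44], [-1.29, 4.43], [0.15, 1.84], [-2.92, 2.92]. Speed limits (rad/s): [2.57, 2.57, 3.14, 3.14, 3.14, 3.14, 3.14].

## Interface

Orientations are given as a unit quaternion [w, x, y, z].
In Python, from rig import ctrl, imaging gives the robot as it stands. The module is installed in compiled form; this text tells all that it offers.
- The arm moves only by the shell command python3 -m crank 'ROWS' [OPENING]. ROWS is text: rows parted by semicolons, each of 4 numbers parted by spaces: the shift along the world's x, y, z in units of 50 mm (1.0 is 50 mm), then the turn about the world's z in degrees. A call has 1 to 8 rows; each row is the pose to reach, as a shift and turn from the pose commanded when the call began; what a row does not reach only later rows make up. A row lasts 1/8 s, in which the tool goes at most 62.5 mm and 10.7 degrees, less where a joint would pass 70% of its speed; a pose out of reach is approached as far as the arm can. A call with a gripper value outside its range is refused whole. OPENING is the closure in counts, from 0 (fully open) to 255 (shut), set as the call begins (- or left out, the last holds). The fingers move at their own pace and stop on an object; the grip force is fixed at half the most. Time passes only in rows, so rows that repeat a pose let the fingers close. It gives the time, the measured TCP pose, the force and the opening at its end, in the units of the state.
- ctrl.state(): the state, without advancing time (a new reading comes with each control period).
- imaging.snapshot(name): name is "side" or "top" or "wrist"; returns a dict with "image" (384x512x3 uint8, red, green, blue), "range_z" (384x512 float32, mm along the optical axis (not along the pixel's ray), 0 where there is no reading), "fx", "fy", "cx", "cy" (pixels), "pose" (4x4, takes a point from camera to world coordinates); the wrist camera has in their place "tool_from_camera" (4x4, takes a point from camera to tool coordinates, whose origin is the TCP and whose axes are the tool frame's). Camera axes: x right, y up, looking along -z (the intrinsics and any distortion apply to the point x, -y, -z); pixel columns grow to the right and rows downward; lengths in mm; the calibration is good to about 2 mm. A picture is of the moment at which its call begins: read the wrist's pose just before it.
- ctrl.hand_in(): hands the job in, once; it reports no verdict.
The state is a dict: "t": time; "joint_pos": joint angles; "dq": joint speeds; "effort": joint torques, N m; "eef_pos": TCP position; "ee_rot": TCP orientation; "wrist_force": force on the tool from outside, world axes, zero at the start; "wrist_torque": the same for the moment, N m; "width": finger opening in mm.
Only numpy, scipy, OpenCV 4.12 (cv2) and the standard library are available. Lean on these libraries where they do the work, as an engineer would, in place of code of your own. Each camera call takes 0.05 s, during which the arm holds its last target. There are 200 camera calls.

## Task

Get the bobbin winder ready to run from its foot pedal: push the red-handled clamp lever over its centre, towards the bobbin, until it snaps into its locked position and grips the bobbin between the two discs. Only then flick the red power switch over to on, towards the back of the machine and away from the robot. Leave the black direction switch as it is, do not press on or pick up the bobbin by hand, and do not disturb the spools and the tin that stand around.

Things in the scene. Friction and masses are not known exactly. Their poses are not given: they have to be found in the camera images.
- winder: Bench-top bobbin winder, fixed. Origin on the table under its middle; x from its front (the robot's side) to its back, y along the spindle from tailstock (lever end, -y) to headstock (switches, +y), z up; turned up to 0.3 rad about z. Aluminium bed 150 x 460 mm, top at z = 28 mm. Tailstock y -225 to -70 mm, 70 mm wide, up to z = 136 mm. Spindle axis at x = 0, z = 115 mm.
- panel (a point): Middle of the flat black switch panel on top of the grey headstock, in the machine's frame at (0, 160, 154) mm. The headstock reaches 70 mm from here to front and back and 59 mm to either side; the motor drum beyond it runs to y = 289 mm, its top at z = 130 mm.
- drive_face (a point): Centre of the drive disc's rubber face (58 mm in diameter) at (0, 75, 115) mm in the machine's frame; a 6 mm long pilot nose stands out of it.
- clamp_lever (a joint): Clamp lever, swings in the machine's y-z plane. 0 = open, leaning 40 deg outwards (-y); 0.70 = upright, the centre; 1.396 = locked, leaning 40 deg inwards (+y). A spring throws it from the centre to either end: it falls back if let go before 0.70 and goes on by itself beyond. About 6 N across the knob starts it. It drives the tail disc 26 mm to +y, which slides the bobbin up to the drive disc.
- lever_knob (a point): Centre of the ball end of the lever's red grip, 115.5 mm from the pivot; the ball is 23 mm in diameter, the grip below it 19 mm thick and 60 mm long.
- lever_pivot (a point): The lever's pivot, in the machine's frame at (0, -194, 115) mm.
- power_switch (a joint): Power toggle on the headstock panel, a bat handle with a RED sleeve, the one nearer the bobbin; pivot at (18, 130, 158) mm in the machine's frame. 0 = off, leaning 20 degrees to the front (-x); 0.35 = upright, the centre; 0.70 = on, leaning 20 degrees to the back (+x). It snaps to either end; about 3 N at its tip flips it.
- power_tip (a point): Top end of the red switch handle, 41.5 mm from its pivot; the sleeve is 11 mm thick.
- direction_switch (a joint): Winding-direction toggle, same size and action, with a BLACK sleeve, 60 mm farther along the machine's +y than the power switch (pivot at (18, 190, 158) mm). It reads 0 and must stay there.
- direction_tip (a point): Top end of the black switch handle.
- bobbin: Bobbin with cream thread, 110 mm long, flanges 64 mm in diameter, lying along the machine's y on two support rollers between the discs, loose until clamped. Origin at its middle, on its axis; in the machine's frame it starts at y = 8 to 12.5 mm and sits at y = 20 mm when it is against the drive disc.
- tail_disc: Aluminium disc 54 mm in diameter with a rubber face, sprung, on the end of the plunger that the clamp lever drives; presses on the bobbin's outer flange with about 16 N when locked.
- spool_gold: Loose wooden spool of gold thread standing by the winder, 52 mm in diameter, 85 mm high; origin under its centre. A bystander.
- spool_rust: Loose standing spool of rust-red thread, 44 mm in diameter, 78 mm high; origin under its centre. A bystander.
- spool_brown: Loose standing spool of dark brown thread, 56 mm in diameter, 95 mm high; origin under its centre. A bystander.
- spool_cream: Loose standing spool of cream thread, 60 mm in diameter, 90 mm high; origin under its centre. A bystander.
- empty_spool: Loose standing bare wooden spool, 50 mm in diameter, 85 mm high; origin under its centre. A bystander.
- pin_tin: Loose round steel tin with a blue lid, 70 mm in diameter, 34 mm high; origin under its centre. A bystander.
Mind the look-alikes: they are no part of the job. What is shaped like the bobbin but green, pink or purple is not meant.

How it is judged:
By the outcome, as a careful person would: the job done as asked, in the order asked, and still so for the second after the job is handed in, with the robot touching nothing.
It also fails if it takes over 40 s, if anything falls off the work surface, if the arm or the gripper's body presses on something with over 40 N, if the wrist force passes 120 N, or if a joint passes its speed limit or range.

## Working session

There is one attempt and no reset: what is moved stays moved. The work goes in short steps, Python scripts to look and compute and a shell command to move; the robot and the scene stay as the last step left them, time stands still between calls to the robot, and variables do not carry over. Pictures are saved under pics/ and viewed, about 8 in all and at most 12, crops included, and the job is handed in when it is done.

```bash
mkdir -p pics; cat > h.py <<'E'
import numpy as np, cv2
from rig import ctrl, imaging
def snap(n):
    s=imaging.snapshot(n); np.savez('pics/%s.npz'%n,**s); return s
def pt(s,u,v,r=1):
    z=s['range_z'][v-r:v+r+1,u-r:u+r+1]; z=np.median(z[z>0])
    p=np.array([(u-s['cx'])/s['fx']*z,-(v-s['cy'])/s['fy']*z,-z,1]); return (s['pose']@p)[:3]
E
python3 - <<'E'
from h import *
print(ctrl.state())
ims=[]
for n in('top','side'):
    s=snap(n); cv2.imwrite('pics/%s0.png'%n,cv2.resize(s['image'][:,:,::-1],(800,600),interpolation=cv2.INTER_CUBIC)); print(n,s['pose'].round(2),s['fx'],s['cx'],s['cy'],[k for k in s])
E
```

```text
{'t': 0.0, 'joint_pos': array([ 1.1470087 ,  0.4683699 , -0.01156478,  1.60364009,  0.00601572,
        1.07140881, -0.05633681]), 'dq': array([-7.36373364e-05, -5.13586611e-06, -3.29627880e-04,  3.04335906e-04,
        2.47498756e-03, -3.44459936e-04,  8.95151027e-04]), 'effort': array([-6.36039385e-04, -5.20572031e+01, -1.24650425e-02, -2.43749338e+01,
       -5.66626713e-02,  1.73364999e-02,  1.91089521e-04]), 'eef_pos': array([ 241.23022084, -602.86657224,  177.43831179]), 'ee_rot': array([-4.35909368e-04,  8.28110101e-01, -5.60564767e-01, -7.83155963e-04]), 'wrist_force': array([-0.21989781,  0.07763123,  0.43161848]), 'wrist_torque': array([ 0.05154699, -0.01263128, -0.00932179]), 'width': 92.3445788156041}
top [[ 2.00000e-02  9.80000e-01 -1.80000e-01  3.03670e+02]
 [-1.00000e+00  2.00000e-02 -0.00000e+00  1.15840e+02]
 [ 0.00000e+00  1.80000e-01  9.80000e-01  1.33273e+03]
 [ 0.00000e+00  0.00000e+00  0.00000e+00  1.00000e+00]] 488.2248143040708 253.69103845516585 195.1704003305357 ['image', 'range_z', 'fx', 'fy', 'cx', 'cy', 'pose']
side [[-8.0000e-01  3.4000e-01 -5.0000e-01  9.0530e+01]
 [-6.0000e-01 -4.6000e-01  6.5000e-01  6.8870e+02]
 [-0.0000e+00  8.2000e-01  5.7000e-01  6.6372e+02]
 [ 0.0000e+00  0.0000e+00  0.0000e+00  1.0000e+00]] 362.47814285243265 256.9719744551575 194.3393290577111 ['image', 'range_z', 'fx', 'fy', 'cx', 'cy', 'pose']
```

View pics/top0.png

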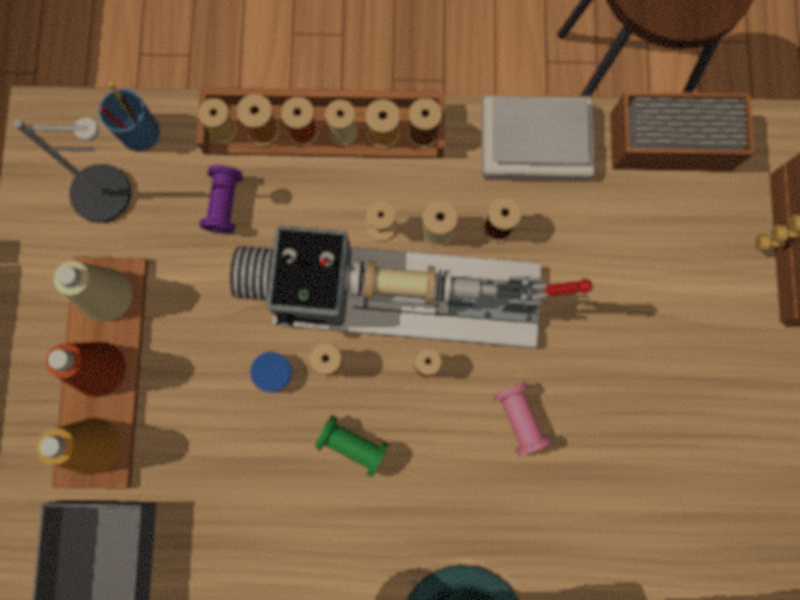

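View pics/side0.png

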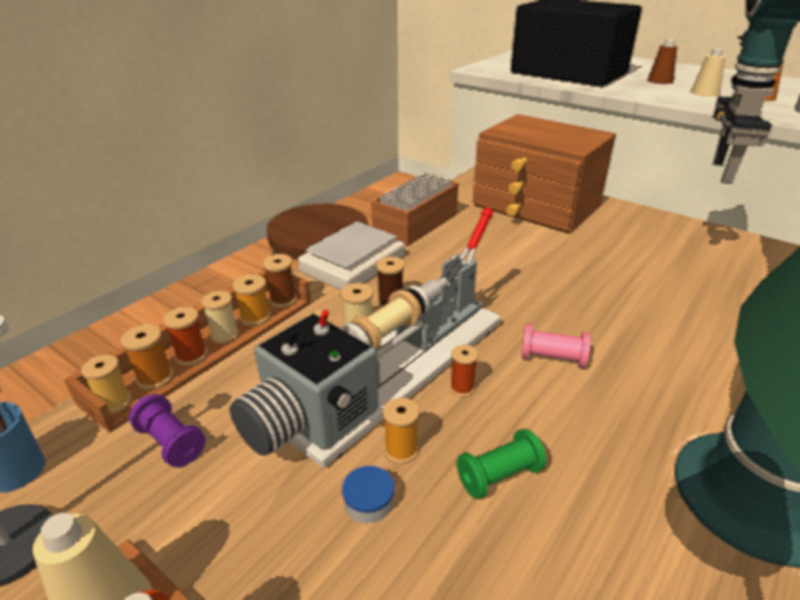

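Top view: red lever knob at (588,287), red switch at (326,260), black switch at (290,255), clamped-bobbin candidate (cream, between discs) at (400,282). Look-alikes: green (352,446), pink (521,420), purple (221,200) bobbins, and black toggle vs red toggle. The red-handled lever is unique. Now fit the machine's frame and check in a close crop.

```bash
python3 - <<'E'
from h import *
ims=[]
def cloud(s):
    h,w=s['range_z'].shape; v,u=np.mgrid[:h,:w]; z=s['range_z']
    P=np.stack([(u-s['cx'])/s['fx']*z,-(v-s['cy'])/s['fy']*z,-z,np.ones_like(z)],-1)@s['pose'].T
    return P[...,:3],z>0
for n in('top','side'):
    s=dict(np.load('pics/%s.npz'%n)); P,ok=cloud(s); I=s['image'].astype(int)
    red=ok&(I[...,0]>130)&(I[...,1]<50)&(I[...,2]<50)&(P[...,2]>110)
    for nm,m in (('lever',red&(P[...,1]<0)),('psw',red&(P[...,1]>50))):
        q=P[m]; print(n,nm,len(q),np.argwhere(m).mean(0).round(0) if len(q) else '')
        if len(q): print(' min',q.min(0).round(0),'max',q.max(0).round(0)); k=q[np.argsort(q[:,1])]; print(' low-y end',k[:8].mean(0).round(1),' high-y',k[-8:].mean(0).round(1)); k=q[np.argsort(q[:,2])]; print(' top',k[-5:].mean(0).round(1))
    for nm,zz,R in (('panel',154,9),('bed',28,6)):
        m=ok&(abs(P[...,2]-zz)<R)&(P[...,0]>400)&(P[...,0]<850)&(P[...,1]<450)&(P[...,1]>-250)
        m=m&(I.max(-1)-I.min(-1)<35)
        c,l,st,ce=cv2.connectedComponentsWithStats(m.astype(np.uint8))
        for i in np.argsort(-st[1:,4])[:2]+1:
            q=P[l==i]; r=cv2.minAreaRect(q[:,:2].astype(np.float32)); print(n,nm,len(q),'z',np.median(q[:,2]).round(1),np.round(r[0],1),np.round(r[1],1),round(r[2],2))
    a=cv2.resize(s['image'][(145,)[0]:235,140:400] if n=='top' else s['image'][120:310,140:340],None,fx=3,fy=3,interpolation=cv2.INTER_CUBIC); ims.append(a)
w=max(a.shape[1] for a in ims); A=np.vstack([np.pad(a,((0,0),(0,w-a.shape[1]),(0,0))) for a in ims]); A=cv2.resize(A,None,fx=min(1,600/A.shape[0]),fy=min(1,600/A.shape[0]));cv2.imwrite('pics/c1.png',A[:,:,::-1])
E
```

```text
top lever 137 [183. 364.]
 min [ 533. -170.  160.] max [ 550. -115.  217.]
 low-y end [ 541.2 -168.   212.4]  high-y [ 544.2 -117.3  161.7]
 top [ 540.7 -163.5  216.3]
top psw 6 [167. 206.]
 min [572. 231. 195.] max [577. 237. 202.]
 low-y end [573.7 233.5 197.4]  high-y [573.7 233.5 197.4]
 top [573.5 232.8 198. ]
top panel 2459 z 154.1 [570.6 262.7] [117.3 140. ] 85.63
top panel 14 z 147.2 [567.1 184.7] [14.8  7.1] 61.96
top bed 2249 z 27.7 [524.   65.7] [382.   84.3] 86.07
top bed 1300 z 27.7 [607.7  37.5] [335.3  46.2] 86.48
side lever 81 [144. 308.]
 min [ 532. -166.  155.] max [ 547. -110.  215.]
 low-y end [ 541.4 -162.4  211.9]  high-y [ 542.5 -115.7  159. ]
 top [ 542.9 -160.9  214. ]
side psw 21 [203. 207.]
 min [571. 235. 173.] max [581. 240. 196.]
 low-y end [575.1 236.7 186.8]  high-y [577.2 239.7 183.6]
 top [572.9 236.9 194.7]
side panel 1980 z 154.0 [568.9 266.4] [116.9 135.9] 86.38
side panel 2 z 146.2 [536.6 -76.9] [8.4 0. ] 121.5
side bed 844 z 27.8 [540.1 108.9] [ 80.  427.4] 3.18
side bed 72 z 27.0 [550.5 329. ] [13.5 31.4] 82.44
```

View pics/c1.png

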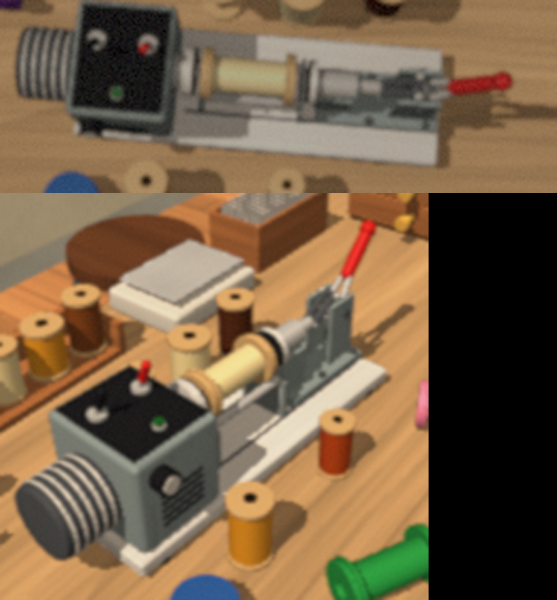

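Machine fit: yaw ≈ -3.9°, origin (559,105). The knob predicted from this fit is (541,-163,203) and it measures about (541,-164, top 215). The power tip predicts as (572,234,197) and measures (573,233,198). Both are consistent. I'll push with shut fingers, jaws turned along the machine's x.

```bash
python3 -m crank '0 0 1 10;0.7 0.7 1.5 20;1.5 1.5 1.5 30;2.3 2.3 1.5 40;3.1 3.1 1.5 50;3.9 3.9 1.5 60;4.5 4.7 1.5 64.3;4.5 4.7 1.5 64.3' 255; python3 -m crank '0.5 0.7 0 0;1 1.5 0 0;1.5 2.2 0 0;1.5 2.6 0 0;1.5 2.6 0 0;1.5 2.6 0 0'
```

```text
t: 1.1
eef_pos: [469.5, -363.6, 253.2]
ee_rot: [-0.001, 1.0, -0.03, 0.0]
wrist_force: [-1.2, -1.1, 0.3]
width: 13.9
t: 1.85
eef_pos: [540.4, -240.9, 253.3]
ee_rot: [0.001, 0.999, -0.036, -0.0]
wrist_force: [-0.6, 0.1, -0.6]
width: 0.9
```

```bash
python3 -m crank '0 0 -0.6 0;0 0 -1.22 0;0 0 -1.22 0;0 0.4 -1.22 0;0 0.8 -1.22 0;0.05 1.1 -1.22 0;0.05 1.1 -1.22 0'; python3 - <<'E'
from h import *
s=snap('side'); cv2.imwrite('pics/s1.png',cv2.resize(s['image'][60:260,200:467],(800,600),interpolation=cv2.INTER_CUBIC)[:,:,::-1])
E
```

```text
t: 2.72
eef_pos: [544.8, -181.3, 193.2]
ee_rot: [0.0, 0.999, -0.032, 0.001]
wrist_force: [0.1, -0.9, 0.7]
width: 0.6
```

View pics/s1.png

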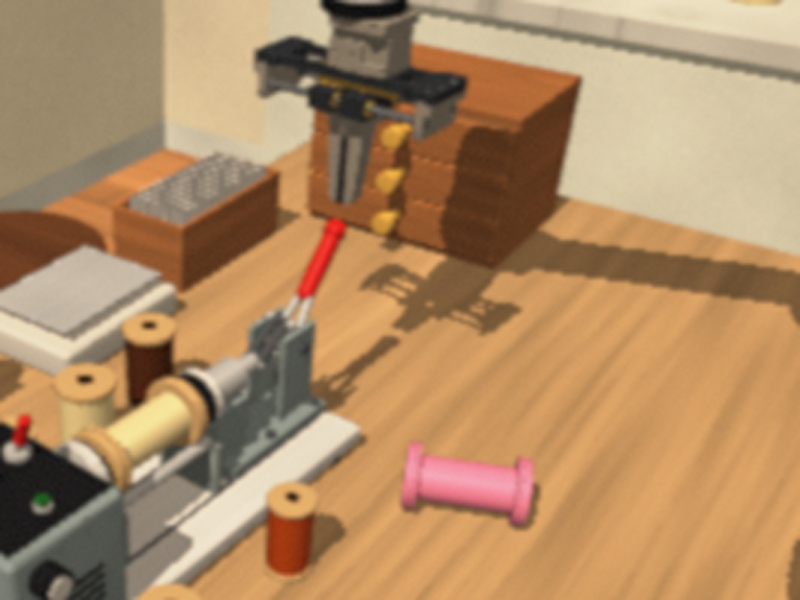

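```bash
python3 - <<'E'
from h import *
s=dict(np.load('pics/side.npz'))
for x,y in [(345,195),(345,185),(345,160),(338,232),(333,240)]:
    print(x,y,pt(s,200+round(x/3),60+round(y/3)).round(1))
print(ctrl.state()['eef_pos'],ctrl.state()['t'])
E
```

```text
345 195 [ 537.5 -168.8  238.4]
345 185 [ 538.4 -168.8  247.3]
345 160 [ 539.8 -166.4  274.4]
338 232 [ 534.1 -157.   206.7]
333 240 [ 536.6 -151.4  198.8]
[ 544.4578654  -182.70504145  192.90740868] 2.775
```

```bash
python3 - <<'E'
from h import *
s=snap('side')
for v in range(120,137): print(v,[pt(s,u,v,0).round(0).tolist() if s['range_z'][v,u]>0 else None for u in (311,315,319)], s['image'][v,315])
w=snap('wrist'); print(w['tool_from_camera'].round(2))
cv2.imwrite('pics/w1.png',cv2.resize(w['image'],(640,480))[:,:,::-1])
print(ctrl.state()['eef_pos'],ctrl.state()['width'])
E
```

```text
120 [[553.0, -172.0, 248.0], [540.0, -171.0, 252.0], [529.0, -175.0, 254.0]] [100  88  74]
121 [[552.0, -171.0, 246.0], [539.0, -169.0, 250.0], [531.0, -178.0, 249.0]] [102  90  75]
122 [[554.0, -174.0, 241.0], [539.0, -170.0, 247.0], [530.0, -177.0, 247.0]] [103  90  77]
123 [[553.0, -173.0, 239.0], [539.0, -171.0, 243.0], [531.0, -179.0, 243.0]] [104  93  77]
124 [[553.0, -174.0, 235.0], [539.0, -171.0, 240.0], None] [105  92  79]
125 [[553.0, -174.0, 232.0], [537.0, -169.0, 238.0], [531.0, -180.0, 236.0]] [106  94  81]
126 [[551.0, -172.0, 231.0], [538.0, -171.0, 234.0], [718.0, -550.0, 50.0]] [109  96  81]
127 [[753.0, -548.0, 37.0], [539.0, -173.0, 231.0], [715.0, -546.0, 48.0]] [121  98  78]
128 [[752.0, -547.0, 33.0], [537.0, -170.0, 229.0], [717.0, -551.0, 41.0]] [138  92  62]
129 [[751.0, -546.0, 29.0], [731.0, -544.0, 35.0], [714.0, -545.0, 39.0]] [144  87  47]
130 [[750.0, -546.0, 25.0], [732.0, -545.0, 30.0], [713.0, -545.0, 35.0]] [144  84  44]
131 [[748.0, -543.0, 22.0], [732.0, -546.0, 25.0], [712.0, -543.0, 32.0]] [146  86  45]
132 [[747.0, -542.0, 18.0], [731.0, -545.0, 22.0], [713.0, -547.0, 26.0]] [140  83  43]
133 [[545.0, -163.0, 214.0], [732.0, -548.0, 16.0], [713.0, -547.0, 22.0]] [127  68  36]
134 [[542.0, -159.0, 213.0], [738.0, -562.0, 4.0], [710.0, -541.0, 20.0]] [134  52  30]
135 [[542.0, -159.0, 210.0], [739.0, -563.0, -1.0], [718.0, -558.0, 7.0]] [163  66  42]
136 [[541.0, -158.0, 207.0], [732.0, -551.0, 1.0], [719.0, -562.0, 0.0]] [184  94  59]
[[   1.      0.      0.      0.98]
 [   0.     -0.96   -0.29  -83.47]
 [  -0.      0.29   -0.96 -206.41]
 [   0.      0.      0.      1.  ]]
[ 544.08037029 -184.03851258  192.52668673] 0.5317326276778085
```

View pics/w1.png

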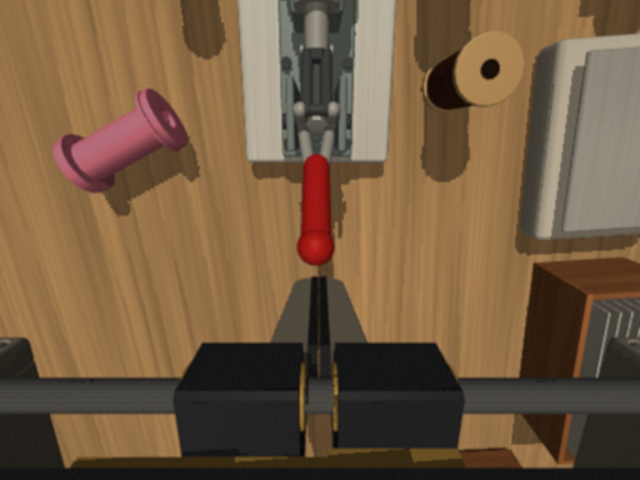

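The depth shows the fingertips at z≈229, where the state reports a TCP of 193. The fingers really end about 36 mm higher than reported, above the knob. I'll back off, go lower and re-check.

```bash
python3 -m crank '0 -0.4 0 0;-0.05 -0.5 -0.4 0;-0.05 -0.5 -0.8 0;-0.05 -0.5 -0.8 0;-0.05 -0.5 -0.8 0'; python3 - <<'E'
from h import *
print(ctrl.state()['eef_pos'])
s=snap('side'); cv2.imwrite('pics/s2.png',cv2.resize(s['image'][60:260,200:467],(800,600),interpolation=cv2.INTER_CUBIC)[:,:,::-1])
for v in range(120,150,2): print(v,[pt(s,u,v,0).round(0).tolist() if s['range_z'][v,u]>0 else None for u in (313,317,321)])
E
```

```text
t: 3.5
eef_pos: [541.9, -209.6, 152.9]
ee_rot: [0.0, 0.999, -0.034, 0.0]
wrist_force: [0.3, -0.1, 0.5]
width: 0.5
[ 541.880706   -209.56482539  152.93535566]
120 [[748.0, -550.0, 68.0], [546.0, -195.0, 242.0], [534.0, -196.0, 245.0]]
122 [[743.0, -543.0, 63.0], [546.0, -197.0, 235.0], [533.0, -196.0, 239.0]]
124 [[745.0, -549.0, 52.0], [546.0, -196.0, 230.0], [533.0, -197.0, 233.0]]
126 [[743.0, -546.0, 45.0], [545.0, -197.0, 223.0], [532.0, -197.0, 227.0]]
128 [[743.0, -548.0, 35.0], [544.0, -196.0, 218.0], [532.0, -196.0, 221.0]]
130 [[741.0, -546.0, 27.0], [545.0, -198.0, 210.0], [531.0, -196.0, 215.0]]
132 [[742.0, -549.0, 17.0], [543.0, -196.0, 205.0], [529.0, -194.0, 210.0]]
134 [[539.0, -164.0, 212.0], [542.0, -196.0, 199.0], [528.0, -194.0, 204.0]]
136 [[535.0, -158.0, 209.0], [541.0, -195.0, 193.0], [528.0, -194.0, 198.0]]
138 [[534.0, -157.0, 204.0], [717.0, -541.0, 0.0], [707.0, -558.0, -4.0]]
140 [[722.0, -519.0, -2.0], [709.0, -527.0, -1.0], [694.0, -535.0, 0.0]]
142 [[712.0, -500.0, -0.0], [702.0, -516.0, -3.0], [685.0, -518.0, 1.0]]
144 [[703.0, -484.0, 0.0], [689.0, -492.0, 1.0], [679.0, -506.0, -1.0]]
146 [[696.0, -474.0, -3.0], [682.0, -479.0, -0.0], [670.0, -490.0, -1.0]]
148 [[685.0, -454.0, 0.0], [673.0, -464.0, -0.0], [660.0, -472.0, 1.0]]
```

View pics/s2.png

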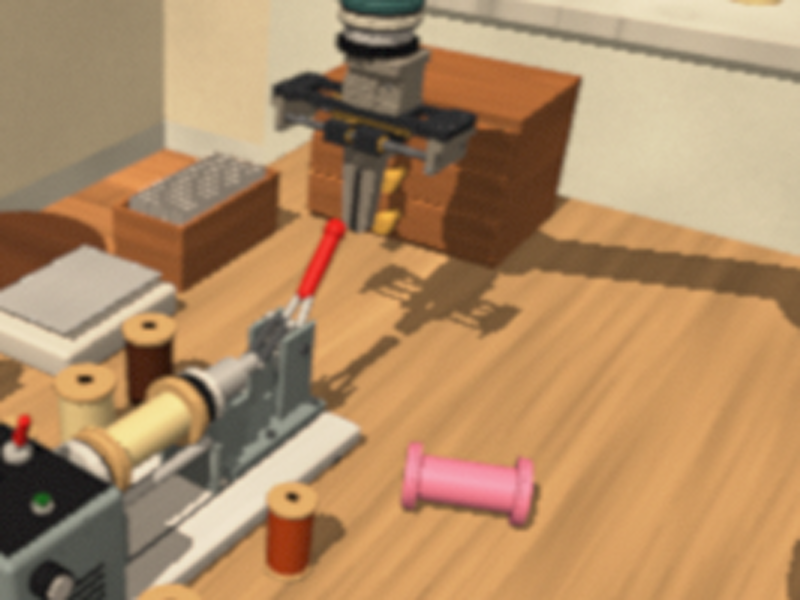

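Now the tip z is 190 with the knob centre at 203, and the finger face is at y=-195. Push +y through the centre.

```bash
python3 -m crank '0.02 0.3 0 0;0.04 0.6 0 0;0.06 0.9 0 0;0.08 1.2 0 0;0.1 1.5 0 0'; python3 -m crank '0.02 0.2 0 0;0.03 0.4 0 0;0.04 0.6 0 0;0.05 0.8 0 0;0.05 0.8 0 0'; python3 - <<'E'
from h import *
s=snap('side'); cv2.imwrite('pics/s3.png',cv2.resize(s['image'][60:260,200:467],(800,600),interpolation=cv2.INTER_CUBIC)[:,:,::-1])
E
```

```text
t: 4.18
eef_pos: [548.6, -136.8, 155.5]
ee_rot: [0.003, 0.999, -0.035, 0.003]
wrist_force: [0.4, -4.3, 4.0]
width: 0.4
t: 4.8
eef_pos: [548.9, -91.8, 152.1]
ee_rot: [-0.0, 0.999, -0.033, -0.0]
wrist_force: [-0.2, -0.4, -0.4]
width: 0.4
```

View pics/s3.png

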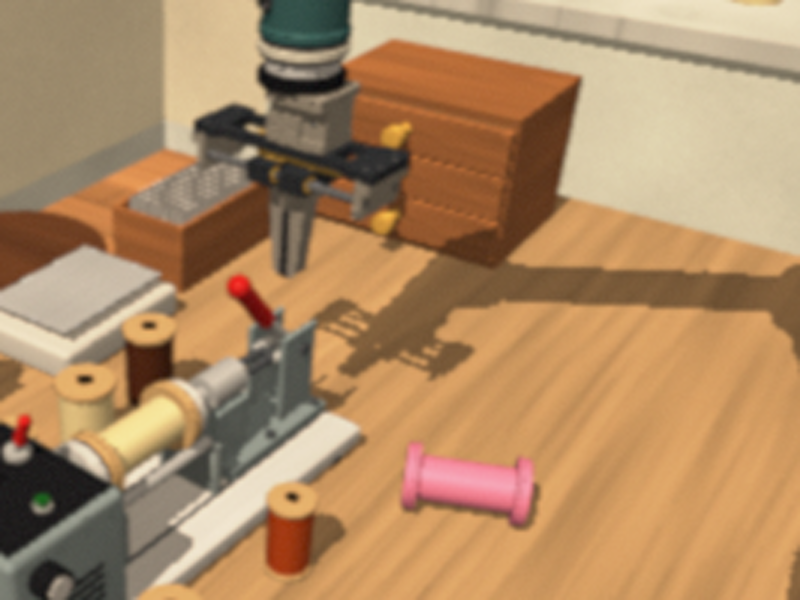

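```bash
python3 - <<'E'
from h import *
s=dict(np.load('pics/side.npz')); print('knob',pt(s,279,156).round(1))
I=s['image'].astype(int)
E
python3 -m crank '0 -0.1 1 0;0 0 2 0;-0.1 1 2 0;-0.2 2 2 0;-0.3 3 2 0;-0.4 4 2 0;-0.5 5 2 0;-0.6 5.6 2 0'; python3 -m crank '-0.08 0.84 0 0;-0.08 0.84 0 0;-0.08 0.84 0 0;-0.08 0.84 0 0'
python3 - <<'E'
from h import *
s=snap('side'); cv2.imwrite('pics/s4.png',cv2.resize(s['image'][60:260,120:387],(800,600),interpolation=cv2.INTER_CUBIC)[:,:,::-1])
print(ctrl.state()['eef_pos'])
E
```

```text
knob [548.2  -6.2 206.9]
t: 5.85
eef_pos: [518.4, 188.9, 252.4]
ee_rot: [-0.0, 0.999, -0.033, -0.0]
wrist_force: [0.7, -0.0, 0.7]
width: 0.4
t: 6.35
eef_pos: [515.6, 226.8, 252.2]
ee_rot: [0.0, 0.999, -0.035, -0.0]
wrist_force: [-0.2, 0.7, 0.7]
width: 0.3
[515.56953857 226.92081504 252.2964722 ]
```

View pics/s4.png

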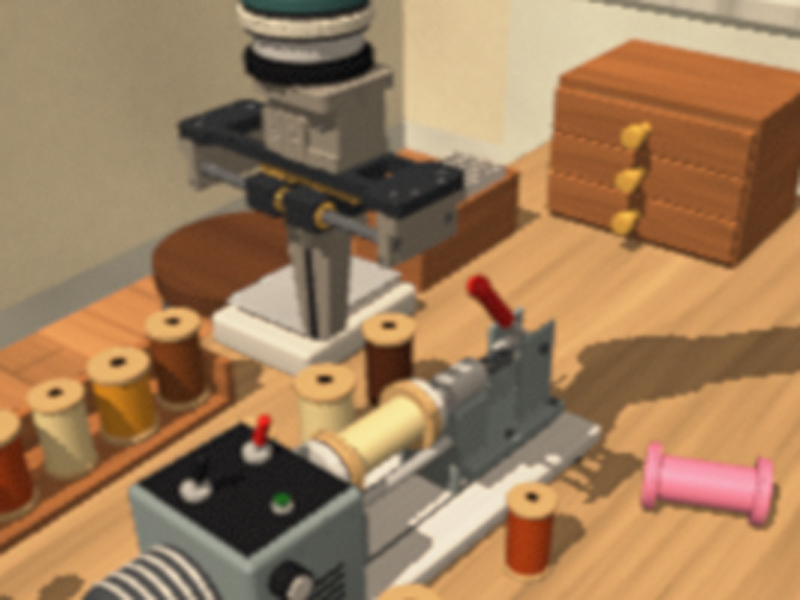

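Lever locked: knob surface at (548,-6,207), which matches the 1.396 prediction of centre y≈-15. The bobbin sits against the drive disc. Now descend in front of the red switch and measure the fingertip.

```bash
python3 -m crank '0 0.06 -1 0;0 0.06 -1.8 0;0 0.06 -2.2 0;0 0.06 -2.2 0;0 0.06 -2.2 0'; python3 - <<'E'
from h import *
s=snap('side'); cv2.imwrite('pics/s5.png',cv2.resize(s['image'][130:255,150:317],(800,600),interpolation=cv2.INTER_CUBIC)[:,:,::-1])
P=np.array([[pt(s,u,v,0) if s['range_z'][v,u]>0 else [0,0,0] for u in range(150,317)] for v in range(130,255)])
m=(P[...,2]>172)&(P[...,2]<215)&(P[...,1]>215)&(P[...,1]<260)&(P[...,0]<562)&(P[...,0]>470)
q=P[m]; print(len(q),np.percentile(q,[2,50,98],axis=0).round(1),q[:,2].min())
m=(P[...,2]>175)&(P[...,2]<205)&(P[...,1]>215)&(P[...,1]<260)&(P[...,0]>562)&(P[...,0]<620)
q=P[m]; print(len(q),np.percentile(q,[2,50,98],axis=0).round(1) if len(q) else '')
E
```

```text
t: 7.02
eef_pos: [515.9, 231.5, 143.4]
ee_rot: [-0.0, 0.999, -0.034, 0.001]
wrist_force: [0.4, -0.6, 0.2]
width: 0.4
178 [[499.5 228.3 180. ]
 [507.7 243.2 199. ]
 [528.6 245.4 214.1]] 179.16454320051434
39 [[570.9 232.8 176.2]
 [575.6 238.  189.7]
 [584.1 240.6 196.5]]
```

View pics/s5.png

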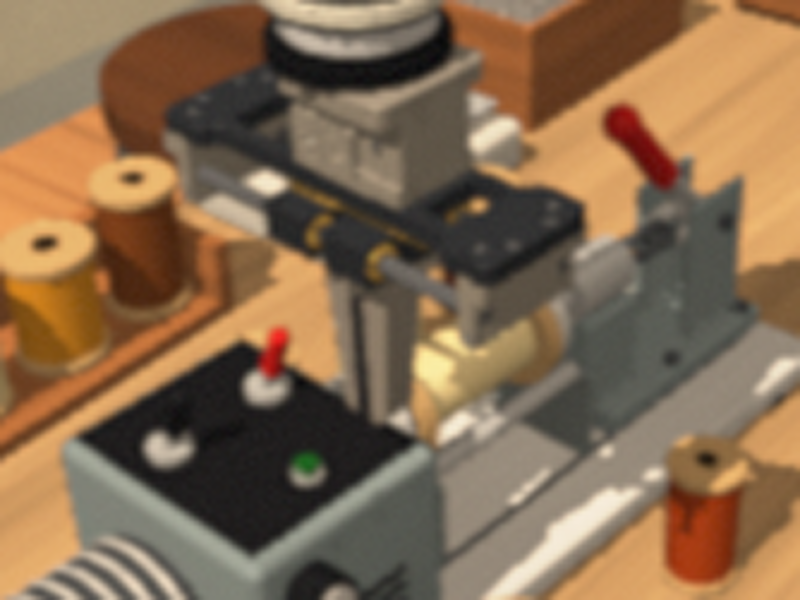

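Finger: y centre ≈235, front at x≈530, tip z≈179.5. Sleeve: y≈235, front at x≈567–571. Aligned, so push +x.

```bash
python3 -m crank '0.25 -0.02 0 0;0.5 -0.03 0 0;0.75 -0.05 0 0;1 -0.06 0 0;1.2 -0.08 0 0;1.2 -0.08 0 0'; python3 - <<'E'
from h import *
s=snap('side'); cv2.imwrite('pics/s6.png',cv2.resize(s['image'][130:255,150:317],(800,600),interpolation=cv2.INTER_CUBIC)[:,:,::-1])
print(ctrl.state()['wrist_force'])
E
```

```text
t: 7.82
eef_pos: [576.1, 227.1, 142.0]
ee_rot: [0.0, 0.999, -0.034, 0.0]
wrist_force: [0.1, -0.1, -0.7]
width: 0.3
[0.41481152 0.00249358 0.12825979]
```

View pics/s6.png

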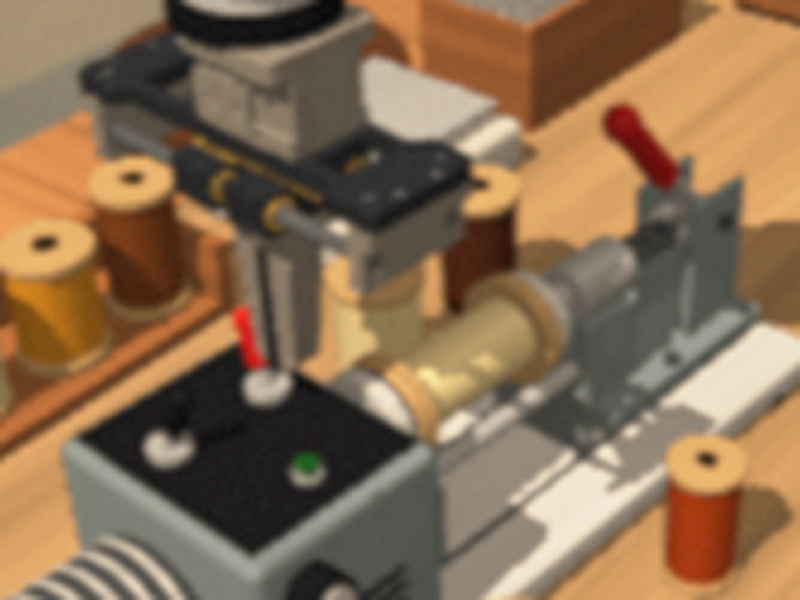

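The red switch now leans to the back, and the black one is unchanged. Back off, rise and do a final check.

```bash
python3 -m crank '-0.5 0.03 0 0;-1 0.06 0 0;-1.2 0.08 1 0;-1.4 0.08 2 0;-2 0 2.5 0;-2.5 0 2.5 0;-2.5 0 2.5 0;-2.5 0 2.5 0'; python3 - <<'E'
from h import *
a=snap('top')['image'][130:250,140:400]; b=snap('side')['image'][120:310,130:340]
A=np.vstack([cv2.resize(a,(520,240),interpolation=cv2.INTER_CUBIC),cv2.resize(b,(520,350),interpolation=cv2.INTER_CUBIC)]); cv2.imwrite('pics/s7.png',A[:,:,::-1])
s=ctrl.state(); print(s['wrist_force'],s['t'])
s=dict(np.load('pics/side.npz'));I=s['image'].astype(int)
P=np.array([[pt(s,u,v,0) if s['range_z'][v,u]>0 else [0,0,0] for u in range(512)] for v in range(1,383)]);I=I[1:383]
r=(I[...,0]>110)&(I[...,1]<50)&(I[...,2]<50)&(P[...,2]>150)
for n,m in(('lever',r&(P[...,1]<60)),('psw',r&(P[...,1]>200)&(P[...,1]<260))):
    q=P[m];q=q[np.argsort(q[:,2])];print(n,len(q),q[-6:].mean(0).round(1) if len(q) else '')
E
```

```text
t: 8.88
eef_pos: [450.6, 227.2, 267.3]
ee_rot: [0.0, 0.999, -0.034, 0.0]
wrist_force: [0.1, 0.7, 0.5]
width: 0.5
[ 0.10367492  0.22684434 -0.22580278] 8.975
lever 56 [550.8  -8.9 211.3]
psw 37 [596.  234.8 192.8]
```

View pics/s7.png

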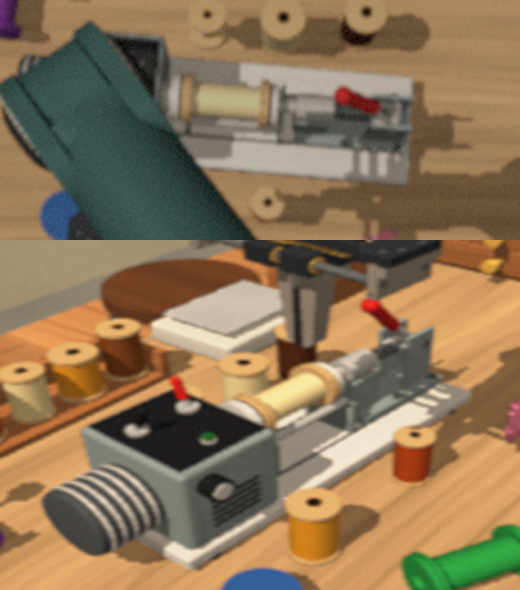

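The lever is locked inward, the bobbin is seated, and the power tip is at x≈596 (on predicts 600). The black switch and all bystanders are in place, and the robot is clear.

```bash
python3 -c "
from rig import ctrl
print(ctrl.hand_in())"
```

```text
the job is handed in; nothing more can be done
None
```

The winder is ready and I handed the job in at about 9 s. With shut fingers I pushed the clamp lever over its centre until it snapped locked. Only then did I flick the red power switch to the back.

**Last checks:**
- **Lever:** the knob's surface measured (551, -9, 211). I expected its centre at about (551, -15, 203) when locked, which fits.
- **Bobbin:** it sits between the two discs, up against the drive disc. I judged this from the pictures and did not measure it.
- **Power switch:** its tip measured x ≈ 596; I expected about 600 for on.
- **Black switch, spools and tin:** in the final pictures the black switch looks unchanged and the spools in view stand where they were. The tin is only partly in view, so I could not check it fully.
- **Robot:** the arm is clear of everything, with wrist force under 1 N. The highest I read was about 6 N, during the lever push.

**What disagreed:** the depth image put the fingertips about 36 mm higher than the reported TCP height. My first approach therefore sat above the knob without touching it. I corrected for the offset in all later moves.

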